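# Clear the turntable and set up the clay beaker

## Task

A wooden paddle has been left lying on the pottery turntable. First lay it flat in the grey tool tray, then take the unglazed clay beaker and set it down gently (do not drop it), upright in the middle of the turntable, ready to be decorated. Leave the blue beaker, the glaze jar and the bowl where they stand.

Things in the scene. Friction and masses are not known exactly. Their poses are not given: they have to be found in the camera images.
- paddle: Flat wooden clay-beating paddle (the obstacle), mid-brown, lying flat on the turntable's head. 14 mm thick, 220 mm long: a blade 130 mm long and 50 mm wide, and a handle 24 mm wide. Origin on the underside, on the centre line, at its balance point, 35 mm from the blade's handle end: blade from x = -35 to +95 mm, handle from x = -125 to -35 mm. x runs along the paddle from handle to blade, y across its width, z up. About 0.12 kg, loose.
- tray: Dark grey open plastic tool tray, empty, fixed to the table. Outside 310 mm (its x) by 190 mm (its y) and 30 mm high; walls and floor 5 mm thick. Origin at the centre of its underside.
- tray_in (a point): Centre of the tray's inner floor, 5 mm above the table; axes as the tray's: x along its length, y across, z up. The inside is 300 x 180 mm and 25 mm deep.
- wheel_top (a point): Centre of the upper face of the turntable (banding wheel): a round aluminium head 190 mm across, flat, with thin dark rings round its centre (66 and 36 mm radius), 60 mm above the table. Fixed to the table, its head does not turn. z up.
- clay_beaker: Unglazed pale buff (grey-beige) clay beaker, a plain straight cylinder open at the top, 58 mm outside diameter, 100 mm high, wall 4 mm, about 0.2 kg, standing upright on the table. Origin at the centre of its underside, z up along its axis; its yaw means nothing.
- blue_beaker: Bystander: a beaker of the same shape and size as the clay one (58 mm diameter, 100 mm high), but glazed blue. Origin at the centre of its underside.
- glaze_jar: Bystander: closed green jar with a white cap and a paper label, 58 mm diameter, 85 mm high. Origin at the centre of its underside.
- bowl: Bystander: small terracotta bowl, 88 mm across the rim, 48 mm high. Origin at the centre of its underside.
Not all that is in view belongs to the job. What is shaped like the clay_beaker but pink is not meant.

How it is judged:
On the way, in this order (a step that is already met when the one before it is completed fails the run):
1. the paddle lies flat in the tray, let go (x of paddle in the frame of tray_in between -0.06 and 0.06 m and y of paddle in the frame of tray_in between -0.07 and 0.07 m and z of paddle in the frame of tray_in between -0.006 and 0.009 m and angle between paddle's own z axis and vertical below 0.1 rad and linear speed of paddle below 0.02 m/s and contact force between the fingers and paddle below 0.1 N), for 0.2 s.
2. the clay beaker stands upright in the middle of the turntable, let go (horizontal distance between clay_beaker and wheel_top below 0.02 m and z of clay_beaker in the frame of wheel_top between -0.006 and 0.006 m and angle between clay_beaker's own z axis and vertical below 0.1 rad and linear speed of clay_beaker below 0.02 m/s and contact force between the fingers and clay_beaker below 0.1 N), for 0.2 s.
At the end, for the whole second after the job is handed in: The paddle lies flat on the tray's floor (origin within 60 mm of the tray's centre along it and 70 mm across it, 9 mm in height, tilt under 0.1 rad), the clay beaker stands on the turntable's head within 20 mm of its centre (6 mm in height, tilt under 0.1 rad), both let go and at rest (all of step 1 and all of step 2); the robot touches nothing.
It fails at once if the blue beaker is moved more than 20 mm (distance of blue_beaker from where it was at the start of the episode above 0.02 m).
It fails at once if the glaze jar is moved more than 20 mm (distance of glaze_jar from where it was at the start of the episode above 0.02 m).
It fails at once if the bowl is moved more than 20 mm (distance of bowl from where it was at the start of the episode above 0.02 m).
It fails at once if the clay beaker is dropped (falls freely by 20 mm or more) (linear speed of clay_beaker above 0.6 m/s and contact force between the fingers and clay_beaker below 0.05 N).
It also fails if it takes over 64 s, if anything falls off the work surface, if the arm or the gripper's body presses on something with over 40 N, if the wrist force passes 120 N, or if a joint passes its speed limit or range.

## Robot

A 6-joint arm with a two-finger parallel gripper is mounted at the origin on the work surface. World frame = base frame: x ahead of the robot, y to its left, z up, the work surface at z = 0. Lengths are in m, angles in rad, forces in N, time in s.
With the tool pointing down it reaches from about 0.275 to 0.75 m from the base axis. Payload 10.2 kg.
Tool frame: the origin (TCP) lies midway between the tips of the shut fingers; the grasp point (between the pads) lies 19 mm behind it (env.hold_point_z is the distance from the TCP to the grasp point, in m); z points along the fingers, y is the line along which they close (so a half turn about z gives the same grasp; the last joint's range is limited). The gripper opens to 85 mm and grips with 20 to 120 N. Pads are 22 mm wide; open, the fingers measure 114 mm over their backs; the gripper's body (76 mm by 85 mm) begins 54 mm behind the grasp point. The pads swing forward as they close: fully open they stand 13 mm farther back than shut.
Start: joints at [1.075, 0.313, 1.498, -0, 1.331, -0.223], TCP at [0.141, 0.506, 0.231] pointing down, gripper open.
Joint ranges: [-2.94, 2.94], [-0.97, 2.17], [0.19, 2.56], [-1.23, 4.37], [0.02, 3.11], [-2.88, 2.88]. Speed limits (rad/s): [2.39, 2.39, 3.01, 3.14, 3.14, 3.14].

## Interface

Orientations are given as a unit quaternion [x, y, z, w].
In Python, from bench import env, kinematics, monitor, eyes, job gives the robot as it stands. The module is installed in compiled form; this text tells all that it offers. Calls block until the motion is done:
- env.reach(position, orientation): joint-space move of the TCP to a pose.
- env.movel(position, velocity=0.15, frame=None, guard=None): straight line of the TCP; frame=None keeps the orientation; velocity is the mean speed in m/s. With guard (N) it stops when the force on the tool has changed by that much, and returns True; else False.
- env.set_joints(angles): joint-space move.
- env.release() and env.close_gripper(effort=None): open the fingers fully, or close them until they stop; effort is the grip in N (None keeps the last).
- env.hold(seconds).
- kinematics.ik(position, orientation): joint angles nearest the present ones, or None.
- monitor.sense(): the state.
- eyes.grab_frame(name): name is "scene" or "top" or "wrist"; returns a dict with "frame" (384x512x3 uint8, red, green, blue), "mtx" (3x3 intrinsics, pixels), "view" (4x4, takes a point from world to camera coordinates). Camera axes: x right, y down, z forward; pixel columns grow to the right and rows downward; lengths in m; the calibration is good to about 2 mm. A picture is of the moment at which its call begins. There is no depth.
A pose or a line that the arm cannot do raises env.MotionError and nothing moves.
- job.hand_in(): hands the job in; it is judged then, once.
The state is a dict: "clock": time; "joints": joint angles; "qvel": joint speeds; "joint_efforts": joint torques, N m; "position": TCP position; "ee_rot": TCP orientation; "contact_force": force on the tool from outside, world axes, zero at the start; "ft_torque": the same for the moment, N m; "finger_gap": opening from 0.0 (shut) to 1.0 (fully open); "gripper_force": force on a finger pad.
Only numpy, scipy, OpenCV 4.12 (cv2) and the standard library are available. Lean on these libraries where they do the work, as an engineer would, in place of code of your own. Each camera call takes 0.05 s, during which the arm holds its last target. There are 200 camera calls.

## Working session

There is one attempt and no reset: what is moved stays moved. The work goes in short steps, each a Python script; the robot and the scene stay as the last script left them, time stands still between calls to the robot, and variables do not carry over. Pictures are saved under pics/ and viewed, at most 10 in all, crops included, and the job is handed in when it is done.

```bash
mkdir -p pics; cat > h.py <<'E'
from bench import env, kinematics, monitor, eyes, job
import numpy as np, cv2
from scipy.spatial.transform import Rotation as R
def snap(n,f,scale=1,crop=None):
    d=eyes.grab_frame(n); im=d["frame"][:,:,::-1]
    if crop: im=im[crop[1]:crop[3],crop[0]:crop[2]]
    cv2.imwrite("pics/"+f,cv2.resize(im,None,fx=scale,fy=scale,interpolation=cv2.INTER_CUBIC)); return d
def px(d,u,v,z):
    T=np.linalg.inv(d["view"]); r=T[:3,:3]@np.linalg.inv(d["mtx"])@[u,v,1]; o=T[:3,3]
    return o+r*(z-o[2])/r[2]
def down(yaw): # tool z down, tool y axis at world angle yaw
    y=np.array([np.cos(yaw),np.sin(yaw),0]); z=np.array([0,0,-1.]); x=np.cross(y,z)
    return R.from_matrix(np.c_[x,y,z]).as_quat()
E
python3 - <<'E'
from h import *
import pickle
a=snap("top","top0.png",1.5); b=snap("scene","sc0.png",1.5)
pickle.dump((a,b),open("v.pkl","wb"))
for d in (a,b): print(np.linalg.inv(d["view"])[:3].round(3))
print(monitor.sense(),env.hold_point_z)
E
```

```text
[[-0.000e+00 -9.980e-01  7.000e-02  4.100e-01]
 [-1.000e+00 -1.000e-03 -1.600e-02 -3.300e-02]
 [ 1.600e-02 -7.000e-02 -9.970e-01  1.276e+00]]
[[-0.787  0.333 -0.519  1.06 ]
 [ 0.617  0.419 -0.666  0.711]
 [-0.005 -0.845 -0.535  0.663]]
{'clock': 0.1, 'joints': array([ 1.07462448e+00,  3.13379686e-01,  1.49835084e+00, -2.18919620e-06,
        1.33099608e+00, -2.23376623e-01]), 'qvel': array([-0.00051668, -0.00113454, -0.00073195, -0.00066933, -0.00120111,
        0.00203822]), 'joint_efforts': array([ 1.74827586e-03, -4.12901473e+01, -2.60142267e+01, -1.34907236e-04,
        3.06278038e-03,  2.98389273e-05]), 'position': array([0.14133812, 0.50538283, 0.23080352]), 'ee_rot': array([ 1.35974793e-01,  9.90712135e-01, -5.31051110e-04, -1.98616433e-04]), 'contact_force': array([-0.01759226,  0.06616662,  0.63319983]), 'ft_torque': array([-0.0214957 ,  0.02349603,  0.01308559]), 'gripper_force': 0.0, 'finger_gap': 0.9978742395682382} 0.0187
```

View pics/top0.png

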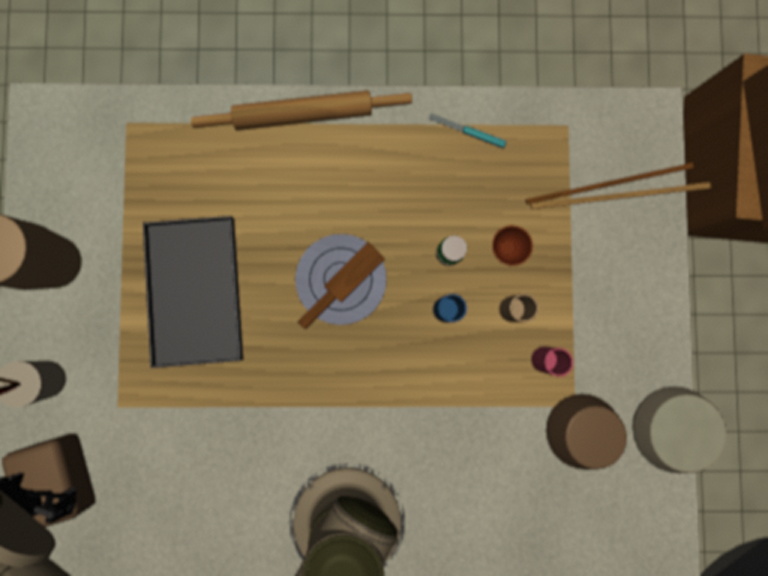

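View pics/sc0.png

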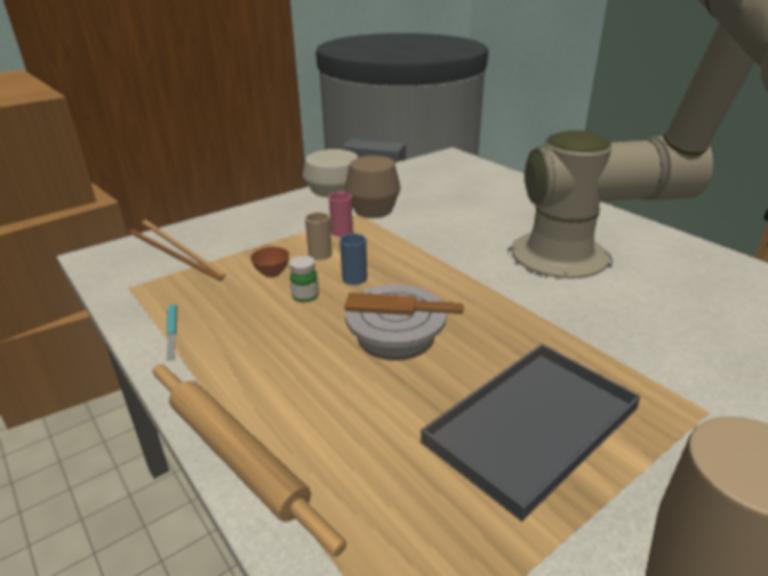

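Candidates for the clay beaker in the top view (enlarged pixels) are buff (517,309), pink (552,361), blue (450,309), and the pots off the board at (587,432) and (680,430). By the description I choose the buff one and check it in a close crop. The paddle's blade is towards (375,250) and its handle end at (304,323). The tray is at about (193,292).

```bash
python3 - <<'E'
from h import *
import pickle
a,b=pickle.load(open("v.pkl","rb"))
im=a["frame"][145:255,190:390,::-1]; cv2.imwrite("pics/c1.png",cv2.resize(im,None,fx=4,fy=4,interpolation=cv2.INTER_CUBIC))
q=lambda u,v,z:print(u,v,px(a,u/1.5,v/1.5,z).round(3))
print("tray rim");[q(u,v,.03) for u,v in((145,223),(233,218),(242,359),(153,366))]
print("wheel");q(341,279,.06)
E
```

```text
tray rim
145 223 [0.63  0.428 0.03 ]
233 218 [0.641 0.242 0.03 ]
242 359 [0.342 0.218 0.03 ]
153 366 [0.328 0.403 0.03 ]
wheel
341 279 [0.508 0.01  0.06 ]
```

View pics/c1.png

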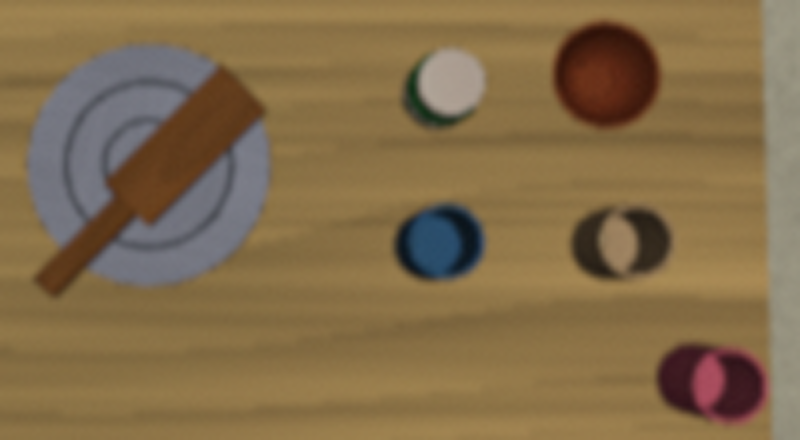

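The crop confirms the choice. The buff beaker's rim is at crop (634,241), and its interior is shadowed. The pink one at (730,383) is rejected. Blue is at (446,241), the jar cap at (452,82) and the bowl at (607,75). The paddle's blade end is at (243,88), its handle end at (45,288), and the wheel centre at (149,165). Next I move above the paddle and look with the wrist camera.

```bash
python3 - <<'E'
from h import *
import pickle
a,b=pickle.load(open("v.pkl","rb"))
c=lambda u,v,z:px(a,190+u/4,145+v/4,z)
for n,u,v,z in (("wheel",149,165,.06),("clay",634,241,.1),("blue",446,241,.1),("jar",452,82,.085),("bowl",607,75,.048)): print(n,c(u,v,z).round(3))
e,h=c(243,88,.074),c(45,288,.074); d=e-h; L=np.linalg.norm(d); ang=np.arctan2(d[1],d[0]); o=h+d/L*(.125+(L-.22)/2)
print("paddle",o.round(3),L,ang)
for k in (1,-1):
    yaw=ang+k*np.pi/2; print(k,kinematics.ik([o[0],o[1],.2],down(yaw)), [kinematics.ik([.5,.325,.2],down(yy+k*np.pi/2)) for yy in (.08,)])
j=[(k,kinematics.ik([o[0],o[1],.2],down(ang+k*np.pi/2))) for k in(1,-1)]
k=min([x for x in j if x[1] is not None],key=lambda x:abs(x[1][5]))[0]
env.reach([o[0],o[1],.26],down(ang+k*np.pi/2))
w=snap("wrist","w1.png",1.5); pickle.dump(w,open("w.pkl","wb")); print(k,monitor.sense()["clock"])
E
```

```text
wheel [0.507 0.01  0.06 ]
clay [ 0.447 -0.356  0.1  ]
blue [ 0.447 -0.214  0.1  ]
jar [ 0.569 -0.222  0.085]
bowl [ 0.58  -0.351  0.048]
paddle [0.5   0.003 0.074] 0.21569870882897757 -0.776622900490364
1 [-2.29456467e-01  2.84822791e-01  1.62014523e+00 -4.44089210e-16
  1.23662464e+00 -1.02362989e+00] [array([ 3.80095355e-01,  4.93937518e-01,  1.31704614e+00, -4.44089210e-16,
        1.33060899e+00, -1.27070097e+00])]
-1 [-2.29456467e-01  2.84822791e-01  1.62014523e+00 -4.44089210e-16
  1.23662464e+00  2.11796276e+00] [array([ 3.80095355e-01,  4.93937518e-01,  1.31704614e+00, -4.44089210e-16,
        1.33060899e+00,  1.87089168e+00])]
1 2.3583
```

View pics/w1.png

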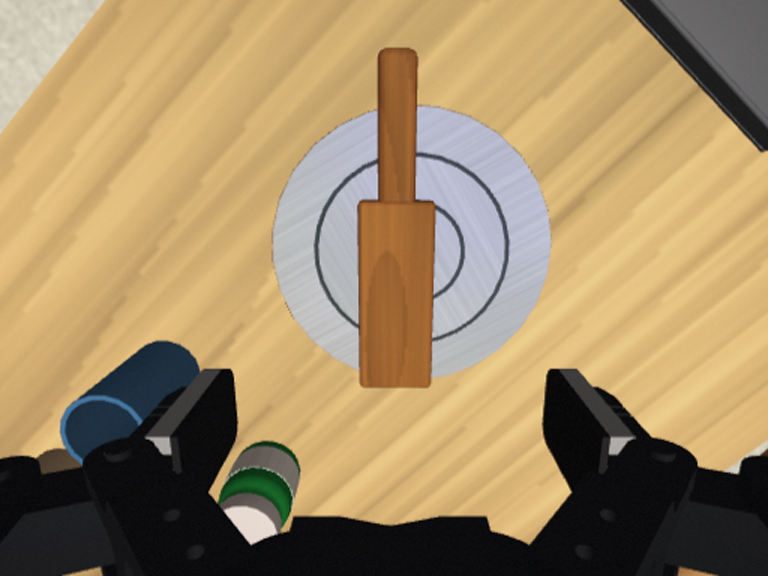

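The wrist view shows the paddle's handle end at (398,48), the blade/handle junction at (397,201) and the blade end at (395,387). The wheel centre is at about (411,243).

```bash
python3 - <<'E'
from h import *
import pickle
w=pickle.load(open("w.pkl","rb"))
c=lambda u,v,z:px(w,u/1.5,v/1.5,z)
print("wheel",c(411.5,242,.06).round(4))
e,h,m=c(395,387,.074),c(398,48,.074),c(397,201,.074); d=e-h; L=np.linalg.norm(d); ang=np.arctan2(d[1],d[0])
o=h+d/L*(.125+(L-.22)/2); print(o.round(4),L,ang,np.linalg.norm(e-m))
q=down(ang+np.pi/2); env.reach([o[0],o[1],.13],q)
print(env.movel([o[0],o[1],.058],velocity=.08,guard=8), monitor.sense()["position"])
env.close_gripper(50); s=monitor.sense(); print(s["finger_gap"],s["gripper_force"],s["contact_force"],s["position"])
env.movel([o[0],o[1],.16],velocity=.1)
s=monitor.sense(); print(s["finger_gap"],s["gripper_force"],s["contact_force"],s["clock"])
snap("wrist","w2.png",1.2)
E
```

```text
wheel [0.5049 0.0191 0.06  ]
[0.5019 0.0073 0.074 ] 0.21729062552818001 -0.780694765622358 0.12844455656126325
False [0.502276   0.00723329 0.05846976]
0.5714434033673987 52.539798617362976 [-0.67881317  0.67098872  6.63229145] [0.50222994 0.00723977 0.05855552]
0.5694247563382676 51.834277510643005 [-0.00824714 -0.23719458 -0.80974881] 5.5917
```

View pics/w2.png

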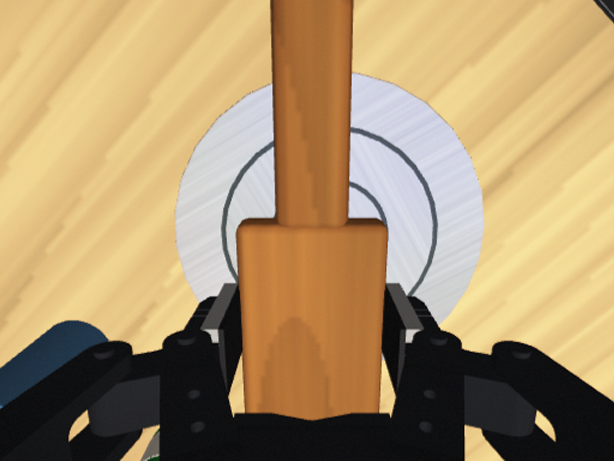

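The paddle is gripped level across the blade, with the junction at (312,222), and the wheel is clear below it. Now I place it in the tray.

```bash
python3 - <<'E'
from h import *
import pickle
ty=.081; t=np.array([.485,.323])+.015*np.array([np.cos(ty),np.sin(ty)])
q=down(ty+np.pi/2)
env.reach([t[0],t[1],.16],q)
print(env.movel([t[0],t[1],.03],velocity=.1,guard=10))
print(env.movel([t[0],t[1],.0015],velocity=.03,guard=5)); print(monitor.sense()["position"])
env.release(); env.movel([t[0],t[1],.2],velocity=.15)
# look over wheel & beaker
env.reach([.44,-.33,.3],down(np.pi/2))
a=snap("top","t3.png",1); w=snap("wrist","w3.png",1.5); pickle.dump((a,w),open("w3.pkl","wb")); print(monitor.sense()["clock"])
im=a["frame"][125:265,70:270,::-1]; cv2.imwrite("pics/t3.png",cv2.resize(im,None,fx=4,fy=4,interpolation=cv2.INTER_CUBIC))
E
```

```text
False
True
[0.49974962 0.32411895 0.0035919 ]
13.5083
```

View pics/t3.png

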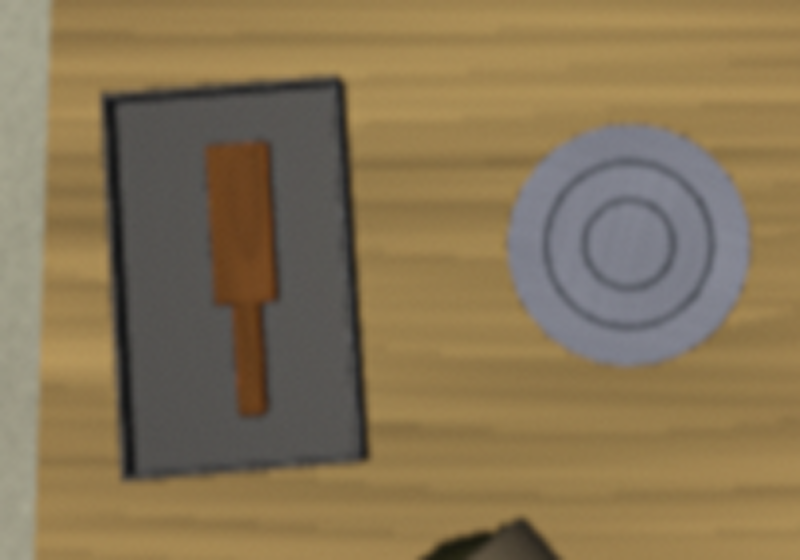

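View pics/w3.png

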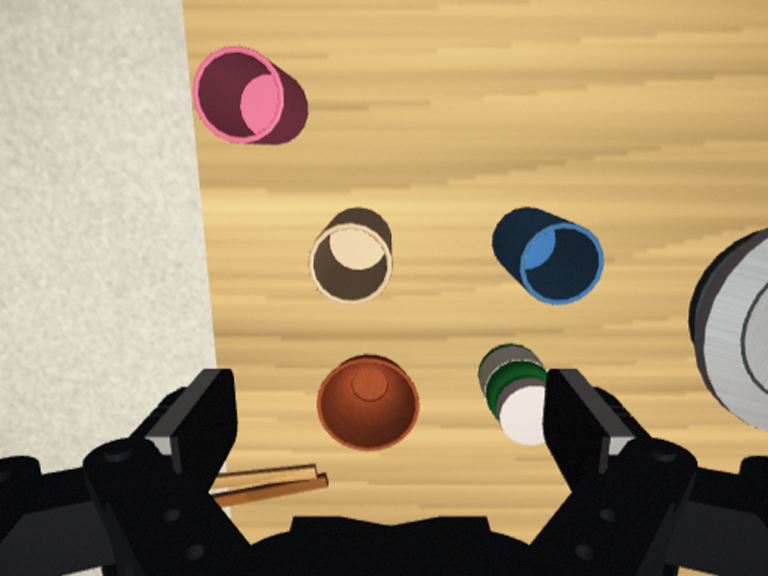

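The paddle lies flat in the tray, with its blade at top crop (240,225), and the wheel centre is at top crop (629,244). In the wrist view the clay rim centre is at (350,262), clear of blue (560,263), the bowl (368,402) and the jar (525,415).

```bash
python3 - <<'E'
from h import *
import pickle
a,w=pickle.load(open("w3.pkl","rb"))
c=px(w,350/1.5,262/1.5,.1); print("clay",c, "blue",px(w,560/1.5,263/1.5,.1)); print("wheel top",px(a,70+629/4,125+244/4,.06))
q=down(np.pi/2)
env.reach([c[0],c[1],.17],q)
print(env.movel([c[0],c[1],.05],velocity=.1,guard=5))
env.close_gripper(30); s=monitor.sense(); print(s["finger_gap"],s["gripper_force"],s["contact_force"],s["position"])
env.movel([c[0],c[1],.21],velocity=.1)
s=monitor.sense(); print(s["finger_gap"],s["gripper_force"],s["contact_force"],s["clock"])
# over the wheel, seen by the wrist camera too
env.movel([.506,.013,.21],velocity=.15)
w=snap("wrist","w4.png",1.5); pickle.dump(w,open("w4.pkl","wb")); print(monitor.sense()["clock"])
E
```

```text
clay [ 0.44706486 -0.35558146  0.1       ] blue [ 0.44760727 -0.21278105  0.1       ]
wheel top [0.50823455 0.01036035 0.06      ]
False
0.6644027115587584 31.611144156195223 [-0.61952466 -0.46904481  4.30707063] [ 0.44724276 -0.35581711  0.05054133]
0.6637871645210875 32.30897231027484 [ 0.35211245 -0.19582569 -1.67400044] 17.5667
20.2583
```

View pics/w4.png

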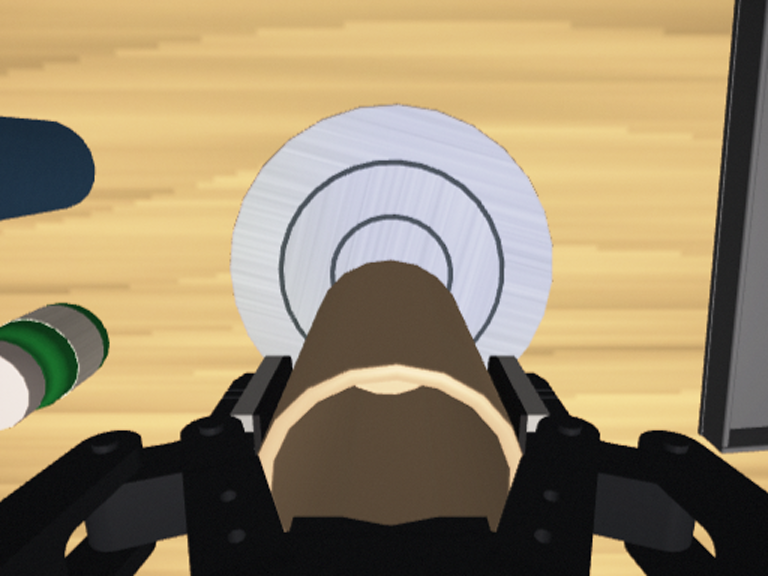

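The wrist view shows the beaker held upright, with the wheel's rings centred on column 391.5. The near ring edges are at rows 104, 160 and 215, which gives the wheel centre.

```bash
python3 - <<'E'
from h import *
import pickle
w=pickle.load(open("w4.pkl","rb")); c=lambda u,v:px(w,u/1.5,v/1.5,.06)
P=[c(391.5,v)+[r,0,0] for v,r in((104,.095),(160,.066),(215,.036))]; m=np.mean(P,0); print(np.round(P,4))
t=(m[:2]+[.508,.0104])/2; print(t)
env.movel([t[0],t[1],.125],velocity=.1,guard=15)
print(env.movel([t[0],t[1],.107],velocity=.03,guard=4)); 
env.hold(.2); s=monitor.sense(); print(s["position"],s["contact_force"])
if s["position"][2]<.1145:
    env.release(); env.movel([t[0],t[1],.26],velocity=.1); env.reach([.40,t[1],.33],down(np.pi/2))
    im=eyes.grab_frame("scene")["frame"][150:350,190:450,::-1]; cv2.imwrite("pics/f.png",cv2.resize(im,None,fx=3,fy=3)); 
print(monitor.sense()["clock"])
E
```

```text
[[0.5103 0.0144 0.06  ]
 [0.5105 0.0144 0.06  ]
 [0.5107 0.0144 0.06  ]]
[0.50924251 0.01240081]
True
[0.50929479 0.01209215 0.11029453] [ 1.21866382 -2.60874585  4.59608867]
24.6417
```

View pics/f.png

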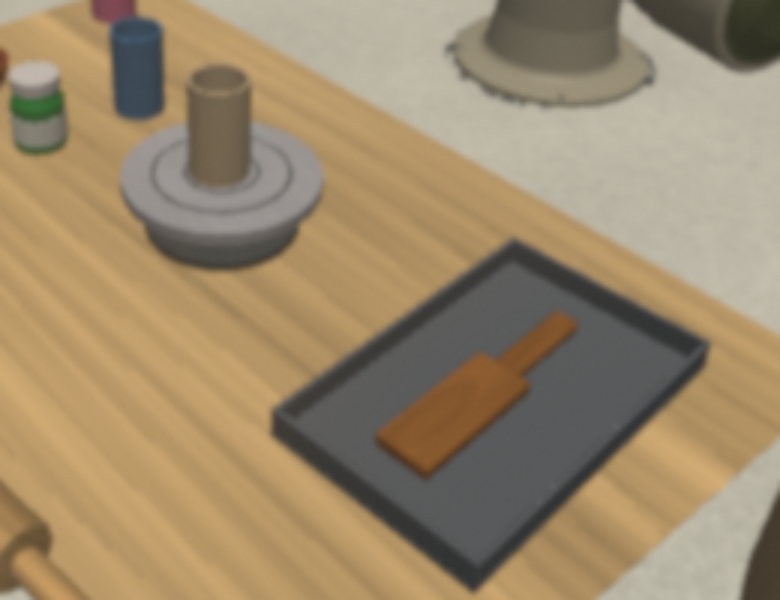

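The beaker stands upright and centred inside the inner ring at (219,175), the paddle lies flat in the tray at (475,395), and the bystanders are undisturbed.

```bash
python3 -c "
from h import *
env.hold(.3); print(job.hand_in())"
```

```text
the job is handed in; nothing more can be done
None
```

The paddle lies flat in the tray, the clay beaker stands upright in the middle of the turntable, and the job is handed in at about 25 s of the 64 s allowed; no verdict was returned.

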